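# Tare the empty beaker on the laboratory balance and print the zero

### The arm

A 6-joint arm with a two-finger parallel gripper is mounted at the origin on the work surface. World frame = base frame: x ahead of the robot, y to its left, z up, the work surface at z = 0. Lengths are in m, angles in rad, forces in N, time in s.
With the tool pointing down it reaches from about 0.325 to 0.9 m from the base axis. Payload 6.1 kg.
Tool frame: the origin (TCP) lies at the very end of the fingers, on their centre line; the grasp point (between the pads) lies 19 mm behind it; z points along the fingers, y is the line along which they close (so a half turn about z gives the same grasp; the last joint's range is limited). The gripper opens to 87 mm and grips with 3 to 60 N. Pads are 19 mm wide; open, the fingers measure 117 mm over their backs; the gripper's body (75 mm by 190 mm) begins 51 mm behind the grasp point.
Start: joints at [-1.421, 0.22, 1.526, -0, 1.395, -0.126], TCP at [0.17, -0.601, 0.199] pointing down, gripper open.
Joint ranges: [-2.98, 2.98], [-0.91, 2.08], [0.09, 2.57], [-1.24, 4.39], [0.2, 2.65], [-2.68, 2.68]. Speed limits (rad/s): [2.57, 2.57, 3.01, 3.14, 3.14, 3.14].

### API

Orientations are given as a 3x3 rotation matrix whose columns are the frame's x, y, z axes.
In Python, from workcell import * gives the robot as it stands. The module is installed in compiled form; this text tells all that it offers. Calls block until the motion is done:
- goto(position, orientation): joint-space move of the TCP to a pose.
- move_l(position, rot=None, max_speed=0.15, stop_force=None): straight line of the TCP; rot=None keeps the orientation; max_speed is the mean speed in m/s. With stop_force (N) it stops when the force on the tool has changed by that much, and returns True; else False.
- set_joints(angles): joint-space move.
- command_gripper(opening, newtons=None): finger opening in m; newtons is the grip in N (None keeps the last); returns when the fingers have stopped.
- wait(seconds).
- solve_ik(position, orientation): joint angles nearest the present ones, or None.
- state(): the state.
- camera(name): name is "scene" or "top" or "wrist"; returns (picture, depth): 420x560x3 uint8, red, green, blue; 420x560 float32, m along the optical axis (not along the pixel's ray), 0 where there is no reading.
- camera_params(name): a dict with "vfov" (degrees; the focal length in pixels is half the picture's height over the tangent of half this angle, whatever the lens; pixels are square), "cx", "cy" (the principal point, pixels), "k1" (the pictures are not rectified: a ray, as slopes to the right and down, at radius r is drawn at 1 + k1 r^2 times it, then the intrinsics apply), "R" (3x3) and "t" (3): a world point X has camera coordinates R X + t; the wrist camera has in their place "T_tool_cam" (4x4, takes a point from camera to tool coordinates, whose origin is the TCP and whose axes are the flange's). Camera axes: x right, y down, z forward; pixel columns grow to the right and rows downward; lengths in m; the calibration is good to about 2 mm. A picture is of the moment at which its call begins: read the wrist's pose just before it. camera_params takes no time and is no camera call.
A pose or a line that the arm cannot do raises PlanningError and nothing moves.
- job_done(): hands the job in; it is judged then, once.
The state is a dict: "time": time; "q": joint angles; "dq": joint speeds; "joint_efforts": joint torques, N m; "position": TCP position; "ee_rot": TCP orientation; "ft_force": force on the tool from outside, world axes, zero at the start; "torque": the same for the moment, N m; "width": finger opening in m; "grasp_force": force on a finger pad.
Only numpy, scipy, OpenCV 4.12 (cv2) and the standard library are available. Lean on these libraries where they do the work, as an engineer would, in place of code of your own. Each camera call takes 0.05 s, during which the arm holds its last target. There are 200 camera calls.

### The job

The empty beaker already stands on the balance's pan: with closed fingertips push the glass door on top of the draft shield fully shut, then press the wide bar key (tare) right down, then press the square key (print) right down, letting each key come up again. Press no key before the door is shut, do not press the on/off or menu keys at the two ends of the row, and end with the door still shut. Grasp and lift nothing, and leave the beaker and the things around the balance alone.

Things in the scene. Friction and masses are not known exactly. Their poses are not given: they have to be found in the camera images.
- balance: white laboratory balance, fixed to the table, 333 mm deep, 220 mm wide; origin on the table under its centre, x towards its back, y to its left seen from its front (which faces the robot), z up. Low key deck at the front (x -0.168 to -0.11, rising 0.12 rad to the back), then a steeper display, then the glass draft shield (front pane x = -0.054, sides y = +/-0.11, top z = 0.248)
- door (a joint): opening in m of the clear door that slides in the top of the draft shield: 0 shut against its front stop, 0.12 fully open (slid back); it starts open. Sliding friction about 2 N; stays where it is left
- door_handle (a point): top centre of the handle, an upright grey bar on the front edge of the sliding top door: 80 mm long across the balance, 12 mm thick, standing 26 mm above the door's clear plate (plate top at z = 0.244). Behind it the plate goes on for 170 mm; in front of it is the open chamber. The door shuts towards the front (balance's -x): push on the handle's back face, 6 mm behind this point
- tare_top (a point): top centre of the tare key, the wide bar (48 mm wide, 17 mm deep), second from the left in the row of four across the key deck. Like all four keys it is plain grey, its top stands 7 mm above the sloped key deck (about 57 mm above the table) and it is pressed down; a finger from straight above works it
- tare (a joint): travel of the tare key in m: 0 up, 0.004 fully down; spring return, about 1.5 N to start and 4 N at the bottom; it registers when more than 2.5 mm down for 0.1 s
- print_top (a point): top centre of the print key, the only square one (18 mm by 18 mm), third from the left, 66 mm to the right of tare. Like all four keys it is plain grey, its top stands 7 mm above the sloped key deck (about 57 mm above the table) and it is pressed down; a finger from straight above works it
- print (a joint): travel of the print key in m: 0 up, 0.004 fully down; spring return, about 1.5 N to start and 4 N at the bottom; it registers when more than 2.5 mm down for 0.1 s
- power_top (a point): top centre of the round on/off key, 18 mm across, at the left end of the row, 58 mm from the tare key: not to be pressed
- mode_top (a point): top centre of the small round menu key, 12 mm across, at the right end of the row, 52 mm from the print key: not to be pressed
- power (a joint): travel in m of the round on/off key, 18 mm across, at the left end of the row (0 up, 0.004 down): not to be pressed
- mode (a joint): travel in m of the small round menu key, 12 mm across, at the right end of the row (0 up, 0.004 down): not to be pressed
- beaker: small empty glass beaker, 48 mm across, 65 mm tall, standing on the round pan inside the draft shield (pan top 102 mm above the table); origin at the centre of its underside
- bottle_a: amber glass bottle with white cap, 42 mm across, 82 mm tall, standing left of the balance; origin at the centre of its underside
- bottle_b: second amber bottle, the same size, standing near the first; origin at the centre of its underside
- vial: small clear vial with black cap, 24 mm across, 46 mm tall, standing just in front of the balance's key deck; origin at the centre of its underside
- weight: steel check weight with a knob, 30 mm across, 49 mm tall, standing just in front of the key deck; origin at the centre of its underside
- dish: small white weighing dish, 64 mm across, 16 mm tall, right of the balance; origin at the centre of its underside
- cup: pinkish cup, 68 mm across, 85 mm tall, standing left of the balance; origin at the centre of its underside
- spatula: steel measuring spoon 150 mm long, lying on the table to the right of the balance; origin on its underside

How it is judged:
By the outcome, as a careful person would: the job done as asked, in the order asked, and still so for the second after the job is handed in, with the robot touching nothing.
It also fails if it takes over 51 s, if anything falls off the work surface, if the arm or the gripper's body presses on something with over 40 N, if the wrist force passes 120 N, or if a joint passes its speed limit or range.

## Working session

There is one attempt and no reset: what is moved stays moved. The work goes in short steps, each a Python script; the robot and the scene stay as the last script left them, time stands still between calls to the robot, and variables do not carry over. Pictures are saved under pics/ and viewed, at most 10 in all, crops included, and the job is handed in when it is done.

```bash
mkdir -p pics; cat > h.py <<'E'
from workcell import *
import numpy as np, cv2
def ray(name,u,v):
    p=camera_params(name); f=210/np.tan(np.radians(p["vfov"])/2)
    d=np.array([(u-p["cx"])/f,(v-p["cy"])/f]); s=d.copy()
    for _ in range(20): s=d/(1+p["k1"]*(s@s))
    c=np.array([s[0],s[1],1.])
    if "R" in p: R=np.array(p["R"]); return -R.T@np.array(p["t"]), R.T@c
    T=np.array(p["T_tool_cam"]); S=state(); E=np.array(S["ee_rot"])
    return E@T[:3,3]+np.array(S["position"]), E@T[:3,:3]@c
def onz(name,u,v,z):
    o,d=ray(name,u,v); return o+d*(z-o[2])/d[2]
def save(name,fn):
    im,dp=camera(name); cv2.imwrite(f"pics/{fn}.png",im[:,:,::-1]); np.save(f"pics/{fn}.npy",dp); return im,dp
E
python3 - <<'E'
from h import *
for n in("top","scene"):
    save(n,n); p=camera_params(n); print(n,p["vfov"],p["k1"],ray(n,280,210))
print(state()["time"])
E
```

```text
top 42.952066925890286 0.013260910348032848 (array([0.3447808 , 0.03112924, 1.40547705]), array([ 0.15559764, -0.02774566, -0.98767775]))
scene 48.03137111747511 -0.01754092051619641 (array([ 0.13018403, -0.34583709,  0.9074653 ]), array([ 0.47666891,  0.39191798, -0.78691602]))
0.1
```

View pics/top.png

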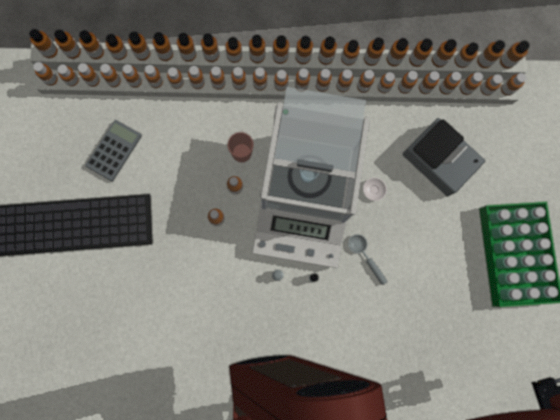

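View pics/scene.png

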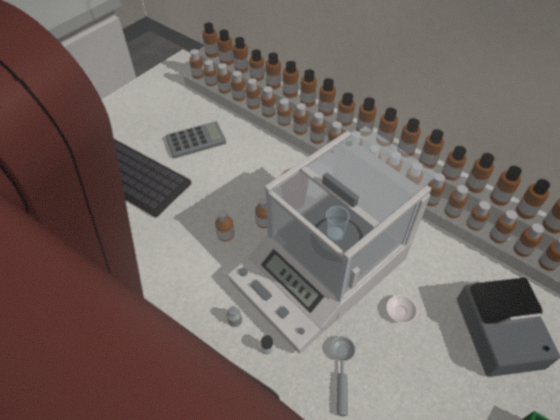

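The top view shows the keys near (264,243), (284,248), (311,253) and (331,256), and the handle at about (314,166). In the scene view the keys are near (243,271), (261,290), (282,313) and (300,331), and the handle at about (340,190). I'll enlarge both for accuracy.

```bash
python3 - <<'E'
from h import *
for u,v in((264,243),(284,248),(311,253),(331,256)): print(onz("top",u,v,.057).round(3))
for u,v in((243,271),(261,290),(282,313),(300,331)): print(onz("scene",u,v,.057).round(3))
print(onz("top",314,166,.27).round(3),onz("scene",341,187,.27).round(3))
t=cv2.imread("pics/top.png");s=cv2.imread("pics/scene.png")
a=cv2.resize(t[150:270,245:375],None,fx=6,fy=6,interpolation=cv2.INTER_CUBIC)[:, :]
a=cv2.resize(t[225:275,250:350],(800,400),interpolation=cv2.INTER_CUBIC)
b=cv2.resize(t[150:190,290:340],(250,200),interpolation=cv2.INTER_CUBIC)
c=cv2.resize(s[165:215,310:372],(248,200),interpolation=cv2.INTER_CUBIC)
d=cv2.resize(s[255:345,230:320],(200,200),interpolation=cv2.INTER_CUBIC)
r=np.zeros((600,800,3),np.uint8);r[:400]=a;r[400:,:250]=b;r[400:,260:508]=c;r[400:,520:720]=d
cv2.imwrite("pics/crop.png",r)
E
```

```text
[0.472 0.033 0.057]
[ 0.46  -0.018  0.057]
[ 0.449 -0.086  0.057]
[ 0.442 -0.137  0.057]
[0.472 0.036 0.057]
[ 0.461 -0.022  0.057]
[ 0.449 -0.087  0.057]
[ 0.441 -0.137  0.057]
[ 0.622 -0.074  0.27 ] [ 0.625 -0.08   0.27 ]
```

View pics/crop.png

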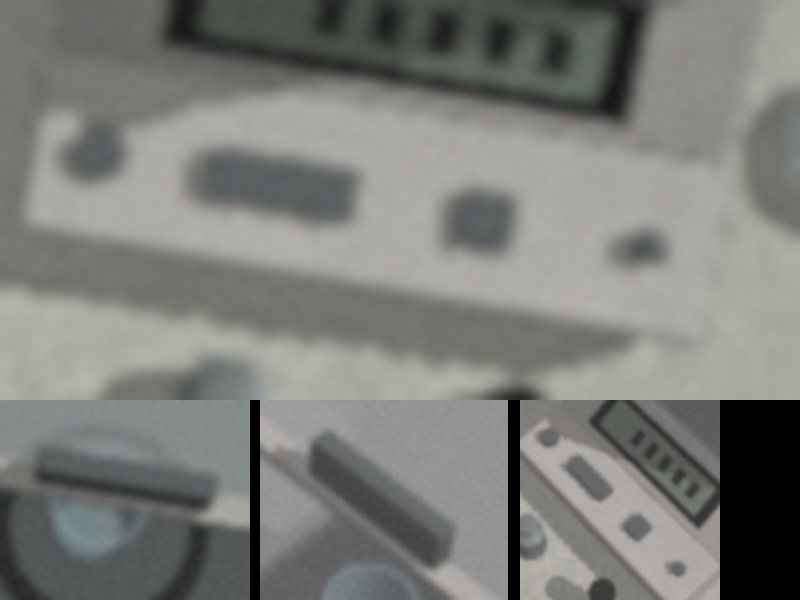

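Key centres in the crop map to top-view pixels (262.1,244), (285,248.1), (310.2,252.5) and (330.4,256). The handle's top centre is at (315.4,163.6) in top and (341.2,185.7) in scene. Next I refine with masks and check against the given layout.

```bash
cat > meas.py <<'E'
from h import *
def keys(n,guess,r,src):
    im=cv2.imread(f"pics/{src}.png"); out=[]
    for u,v in guess:
        x0,y0=int(u)-r,int(v)-r; g=cv2.resize(cv2.cvtColor(im[y0:y0+2*r+1,x0:x0+2*r+1],6),None,fx=8,fy=8,interpolation=cv2.INTER_CUBIC)
        _,m=cv2.threshold(g,125 if n=="top" else 0,255,cv2.THRESH_BINARY_INV|(cv2.THRESH_OTSU))
        k,l,st,c=cv2.connectedComponentsWithStats(m)
        lab=min(range(1,k),key=lambda i:np.hypot(*(c[i]-g.shape[0]/2)) if st[i,4]>60 else 1e9); c=c[lab]
        out.append((x0+(c[0]+.5)/8-.5,y0+(c[1]+.5)/8-.5))
    return out
def tri(a,b):
    (o,d),(p,e)=a,b; k=np.linalg.lstsq(np.c_[d,-e],p-o,rcond=None)[0]
    A,B=o+d*k[0],p+e*k[1]; return (A+B)/2,np.linalg.norm(A-B)
E
python3 - <<'E'
from meas import *
T=keys("top",((262.1,245),(285,248.1),(310.2,252.5),(330.4,256)),9,"top")
S=keys("scene",((243,271),(261,290),(282,313),(300,331)),10,"scene")
P=[]
for t,s in zip(T,S):
    a,b=onz("top",*t,.055),onz("scene",*s,.055); X,g=tri(ray("top",*t),ray("scene",*s)); P.append(a[:2]/2+b[:2]/2)
    print(np.round(t,1),np.round(s,1),a[:2].round(4),b[:2].round(4),X.round(4),round(g,4))
P=np.array(P); Y=np.array([.058,0,-.066,-.118]); 
k=np.polyfit(Y,P,1); print("scale",np.linalg.norm(k[0]),"yaw",np.arctan2(-k[0][0],k[0][1]),"tare",k[1],"res",(P-np.outer(Y,k[0])-k[1]).round(4))
print(tri(ray("top",315.4,163.6),ray("scene",341.2,185.7)),onz("top",315.4,163.6,.27),onz("scene",341.2,185.7,.27))
s=state();print(np.round(s["ee_rot"],3),s["ft_force"],np.round(camera_params("wrist")["T_tool_cam"],3))
E
```

```text
[261.1 240.4] [243.8 267. ] [0.4786 0.0401] [0.4808 0.0421] [0.4784 0.0399 0.0602] 0.0006
[284.7 247.8] [260.5 290. ] [ 0.4609 -0.02  ] [ 0.4616 -0.0202] [ 0.4612 -0.0202  0.0555] 0.0007
[309.4 252.3] [281.9 311.8] [ 0.4508 -0.0826] [ 0.4515 -0.0842] [ 0.4515 -0.0832  0.0531] 0.0015
[329.5 255.7] [299.9 330.4] [ 0.4429 -0.1334] [ 0.4429 -0.1353] [ 0.4436 -0.1342  0.0517] 0.0012
scale 1.013074698072868 yaw -0.20172805854302867 tare [ 0.46514251 -0.0179313 ] res [[ 0.0028  0.0015]
 [-0.0039 -0.0022]
 [-0.0006  0.    ]
 [ 0.0017  0.0007]]
(array([ 0.62891739, -0.07765231,  0.26793827]), np.float64(0.0013778290636067099)) [ 0.62789748 -0.07695927  0.27      ] [ 0.62789953 -0.07892915  0.27      ]
[[ 0.962  0.272 -0.   ]
 [ 0.272 -0.962  0.002]
 [ 0.    -0.002 -1.   ]] [ 0.36994733  0.1997853  -0.1482783 ] [[ 0.001 -0.955 -0.298  0.082]
 [ 1.     0.001  0.001 -0.001]
 [-0.    -0.298  0.955 -0.185]
 [ 0.     0.     0.     1.   ]]
```

Tare, print and mode agree with the given layout (yaw ≈ -0.155). The power key's mask was spoiled by shadow, so I drop it. The handle lies on the balance's centre line with the right height. Closing the door now, with the camera side of the gripper facing the robot so it stays clear of the shield.

```bash
cat >> h.py <<'E'
YAW=-.155
bx=np.array([np.cos(YAW),np.sin(YAW),0]); by=np.array([-bx[1],bx[0],0]); Z=np.array([0,0,1.])
RT=np.c_[-bx,np.cross(-Z,-bx),-Z]
E
python3 - <<'E'
from h import *
command_gripper(0,20)
p=state()["position"]; move_l([p[0],p[1],.36],max_speed=.25)
H=np.array([.628,-.078,0])
a=H+bx*.031
goto(a+Z*.33,RT)
print(state()["time"],state()["width"],state()["q"])
print("down",move_l(a+Z*.252,max_speed=.06,stop_force=6),state()["position"])
hit=move_l(a+Z*.252-bx*.16,max_speed=.05,stop_force=10); s=state(); e=np.array(s["position"])
print("push",hit,e,(a-e)@bx,(a-e)@by,s["ft_force"],s["time"])
move_l(e+bx*.012,max_speed=.05); q=e+bx*.012; q[2]=.32; move_l(q,max_speed=.15)
save("scene","scene2"); save("top","top2"); print(state()["time"])
E
python3 - <<'E'
import cv2,numpy as np
s=cv2.imread("pics/scene2.png");t=cv2.imread("pics/top2.png")
cv2.imwrite("pics/c2.png",np.hstack([cv2.resize(s[110:360,210:460],(400,400)),cv2.resize(t[80:290,220:430],(400,400))]))
E
```

```text
4.9417 0.00044683626289571143 [-2.45149963e-01  2.68121851e-01  1.22873770e+00 -2.70787921e-04
  1.64466696e+00 -1.65927877e+00]
down False [ 0.65893758 -0.08285059  0.25264677]
push False [ 0.50060139 -0.05809685  0.25197015] 0.15994394830688008 3.2725240731237837e-06 [-0.38661863 -0.08891359 -0.12398152] 9.7417
10.8333
```

View pics/c2.png

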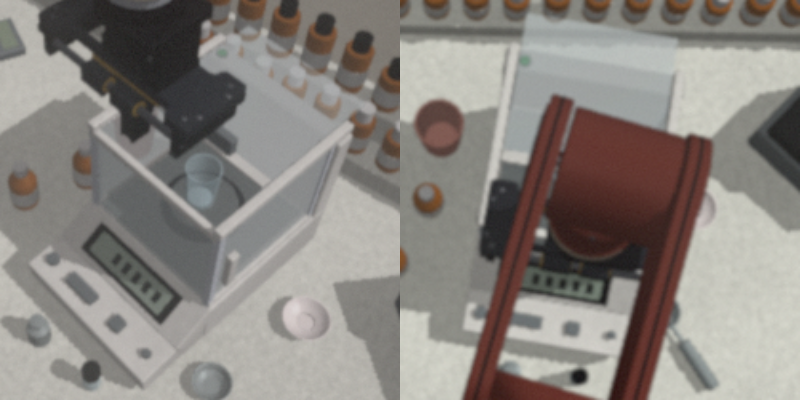

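The door has not moved; the handle is still at the back, around (350,192) in scene, so the fingers missed it. I'll project the present TCP and the handle into the pictures to see why.

```bash
python3 - <<'E'
from h import *
def proj(n,X):
    p=camera_params(n);c=np.array(p["R"])@X+p["t"];s=c[:2]/c[2];f=210/np.tan(np.radians(p["vfov"])/2)
    return s*(1+p["k1"]*(s@s))*f+[p["cx"],p["cy"]]
s=state();P=np.array(s["position"]);print(P,np.round(s["ee_rot"],3)); u=proj("scene",P);print("tcp px",u, "crop2", (u-[210,110])*1.6)
print(camera_params("scene"))
H=np.array([.628,-.078,.27])
im=cv2.imread("pics/scene2.png")
pts=[P]+[H+by*k for k in(-.04,.04)]
big=cv2.resize(im[100:270,200:400],(800,680),interpolation=cv2.INTER_CUBIC)[:600]
for X in pts: cv2.circle(big,tuple(int(a) for a in (proj("scene",X)-[200,100])*4),4,(0,0,255),1)
cv2.imwrite("pics/c3.png",big)
E
```

```text
[ 0.5117195  -0.05977239  0.31832169] [[-0.988  0.154 -0.003]
 [ 0.154  0.988  0.001]
 [ 0.003  0.    -1.   ]]
tcp px [293.21825505 202.84365769] crop2 [133.14920809 148.5498523 ]
{'vfov': 48.03137111747511, 'cx': 278.6705992326609, 'cy': 206.95186525532256, 'k1': -0.01754092051619641, 'R': array([[ 0.63112881, -0.77564095, -0.00758498],
       [-0.61024025, -0.49046056, -0.62213767],
       [ 0.47883532,  0.39727767, -0.78287112]]), 't': array([-0.34352519,  0.47439242,  0.78548502])}
```

View pics/c3.png

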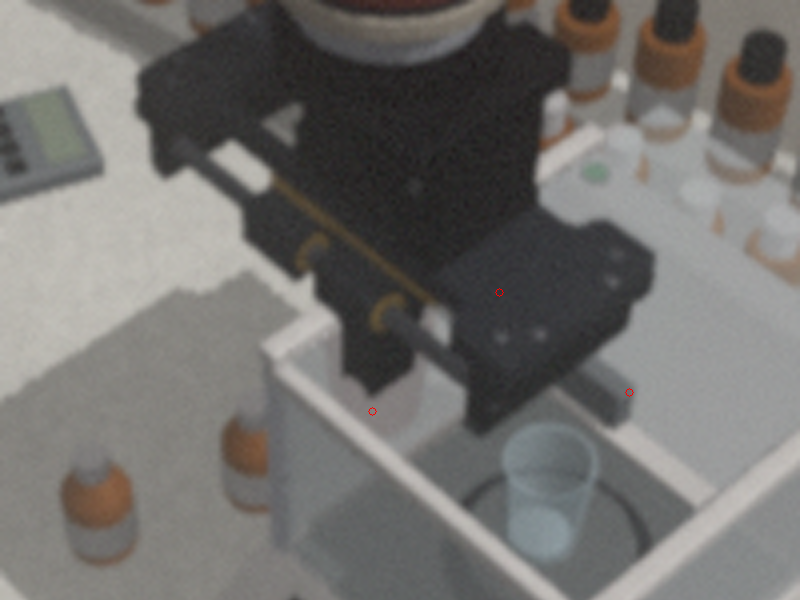

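The projected TCP (372,411) lies below the dark fingertip seen ending near (375,392). The depth data should show where the tip and the handle really are.

```bash
python3 - <<'E'
from h import *
def cloud(n,D,us,vs):
    out=[]
    for v in vs:
        for u in us:
            z=D[v,u]
            if z>0:
                o,d=ray(n,u,v); f=np.array(camera_params(n)["R"])[2]@d
                out.append((u,v,*(o+d*z/f)))
    return np.array(out)
np.set_printoptions(suppress=True,precision=3)
D=np.load("pics/scene2.npy")
print("finger");print(cloud("scene",D,[288,292,295,298,301],range(182,208,2)))
D=np.load("pics/scene.npy")
print("handle");print(cloud("scene",D,[333,341,349],range(174,200,2)))
print("keys");print(cloud("scene",D,[261,282],[289,312]))
D=np.load("pics/top.npy");print(cloud("top",D,[285,310],[248,252]),cloud("top",D,[305,315,325],range(158,172)))
E
```

```text
finger
[[288.    182.      0.504  -0.055   0.373]
 [292.    182.      0.472  -0.086   0.423]
 [295.    182.      0.477  -0.088   0.42 ]
 [298.    182.      0.473  -0.096   0.428]
 [301.    182.      0.474  -0.1     0.431]
 [288.    184.      0.505  -0.054   0.366]
 [292.    184.      0.472  -0.087   0.419]
 [295.    184.      0.499  -0.072   0.384]
 [298.    184.      0.507  -0.071   0.376]
 [301.    184.      0.473  -0.101   0.427]
 [288.    186.      0.505  -0.054   0.362]
 [292.    186.      0.5    -0.066   0.374]
 [295.    186.      0.501  -0.07    0.376]
 [298.    186.      0.51   -0.069   0.368]
 [301.    186.      0.517  -0.07    0.362]
 [288.    188.      0.504  -0.055   0.358]
 [292.    188.      0.5    -0.065   0.37 ]
 [295.    188.      0.503  -0.069   0.369]
 [298.    188.      0.513  -0.068   0.36 ]
 [301.    188.      0.518  -0.069   0.356]
 [288.    190.      0.504  -0.055   0.354]
 [292.    190.      0.501  -0.065   0.363]
 [295.    190.      0.505  -0.068   0.362]
 [298.    190.      0.512  -0.068   0.356]
 [301.    190.      0.519  -0.069   0.351]
 [288.    192.    
[... 4845 characters left out ...]
76   0.268]
 [325.    166.      0.623  -0.098   0.27 ]
 [305.    167.      0.624  -0.055   0.255]
 [315.    167.      0.622  -0.077   0.264]
 [325.    167.      0.62   -0.098   0.272]
 [305.    168.      0.623  -0.056   0.247]
 [315.    168.      0.622  -0.078   0.252]
 [325.    168.      0.619  -0.098   0.269]
 [305.    169.      0.621  -0.056   0.248]
 [315.    169.      0.622  -0.078   0.245]
 [325.    169.      0.618  -0.099   0.262]
 [305.    170.      0.651  -0.066   0.109]
 [315.    170.      0.619  -0.078   0.245]
 [325.    170.      0.617  -0.099   0.259]
 [305.    171.      0.649  -0.067   0.107]
 [315.    171.      0.618  -0.079   0.243]
 [325.    171.      0.618  -0.101   0.244]]
```

With the fingers shut, depth puts their real tips at z≈0.343 while the TCP is at 0.318. They end about 24 mm short of the stated TCP, so they swept over the handle without touching it. I'll find the tip height by touching down softly on the door plate behind the handle, then push.

```bash
python3 - <<'E'
from h import *
a=np.array([.628,-.078,0])+bx*.034
move_l(a+Z*.318,RT,max_speed=.2)
move_l(a+Z*.245,max_speed=.15)
hit=move_l(a+Z*.210,max_speed=.03,stop_force=3); s=state(); z=s["position"][2]
print("touch",hit,z,s["ft_force"],"tip offset",.244-z)
if hit:
    z+=.005; b=np.array(s["position"]); b[2]=z; move_l(b,max_speed=.03)
    hit=move_l(b-bx*.16,max_speed=.05,stop_force=8); s=state(); e=np.array(s["position"])
    print("push",hit,e,(b-e)@bx,s["ft_force"],s["time"])
    q=e+bx*.012; move_l(q,max_speed=.05); q[2]=.31; move_l(q,max_speed=.2)
    save("scene","scene3"); print(state()["time"])
    im=cv2.imread("pics/scene3.png"); cv2.imwrite("pics/c4.png",cv2.resize(im[110:360,210:460],(600,600)))
E
```

```text
touch True 0.2208870213467022 [ 0.17124778 -0.11858852  5.83214857] tip offset 0.023112978653297783
push True [ 0.57587687 -0.06985428  0.2260377 ] 0.08676016806080589 [2.61522752 0.23401544 1.45104583] 15.2833
16.2917
```

View pics/c4.png

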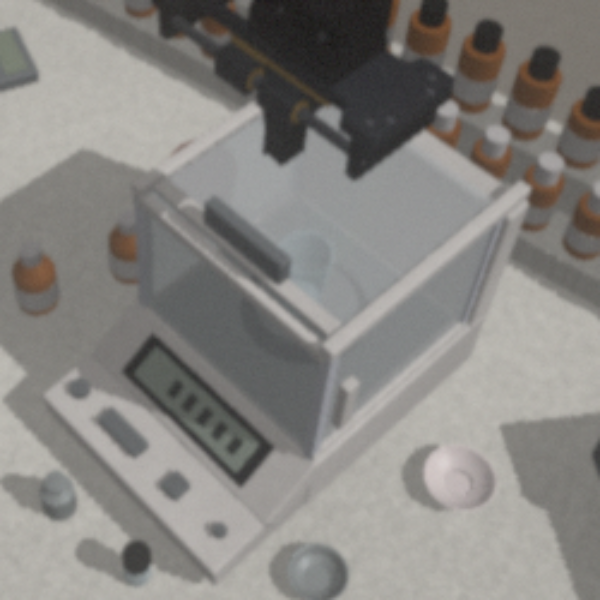

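The touch-down confirms a 23 mm tip offset. The door has moved about 70 mm, and the handle is now near (247,240) in the crop, just behind the front frame. I'll push again harder to make sure it sits against its stop, then get a clear look.

```bash
python3 - <<'E'
from h import *
e=np.array([.57588,-.06985,.226]); q=e+bx*.012
move_l(q,max_speed=.15)
hit=move_l(e-bx*.06,max_speed=.04,stop_force=18); s=state(); n=np.array(s["position"])
print("push",hit,n,(e-n)@bx,s["ft_force"],s["time"])
q=n+bx*.012; move_l(q,max_speed=.06); q[2]=.31; move_l(q,max_speed=.2)
save("scene","scene4"); print(state()["time"])
im=cv2.imread("pics/scene4.png"); cv2.imwrite("pics/c5.png",cv2.resize(im[170:270,260:380],(720,600),interpolation=cv2.INTER_CUBIC))
E
```

```text
push True [ 0.5760171  -0.0698399   0.22614543] -0.00013389804216045538 [1.92706085 0.08711069 1.0099531 ] 17.6833
18.6583
```

View pics/c5.png

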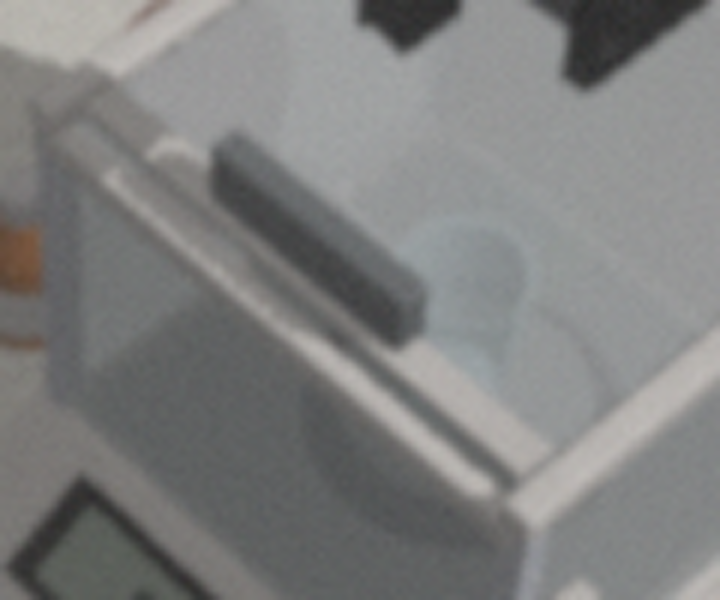

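A second push to 18 N did not move the door at all. That is nine times the sliding friction, so it is against a stop. A thin dark line remains between the door rail and the front frame, so I'll check that with the depth profile.

```bash
python3 - <<'E'
from h import *
D=np.load("pics/scene4.npy"); p=camera_params("scene"); R=np.array(p["R"])
vs,us=np.mgrid[170:270,260:380]; P=[]
for u,v in zip(us.ravel(),vs.ravel()):
    z=D[v,u]
    if z>0:
        o,d=ray("scene",u,v); P.append(o+d*z/(R[2]@d))
P=np.array(P); T=np.array([.461,-.020,0]); L=np.c_[(P-T)@bx-.139,(P-T)@by,P[:,2]]
for lo,hi in((-.09,-.075),(.01,.025),(-.035,-.025)):
    m=(L[:,1]>lo)&(L[:,1]<hi)
    print("y",lo,hi)
    for x in np.arange(-.062,-.006,.003):
        k=m&(abs(L[:,0]-x)<.0015); z=np.sort(L[k,2])
        print(round(x,3),z.round(3)[-8:])
E
```

```text
Traceback (most recent call last):
  File "h.py", line 4, in ray
    p=camera_params(name); f=210/np.tan(np.radians(p["vfov"])/2)
ValueError: time passes only in moves, steps and waits
```

```bash
python3 - <<'E'
from h import *
D=np.load("pics/scene4.npy"); p=camera_params("scene"); R=np.array(p["R"]); t=np.array(p["t"]); f=210/np.tan(np.radians(p["vfov"])/2)
vs,us=np.mgrid[170:270,260:380]; z=D[170:270,260:380].ravel()
K=np.array([[f,0,p["cx"]],[0,f,p["cy"]],[0,0,1]])
s=cv2.undistortPoints(np.c_[us.ravel(),vs.ravel()].astype(float)[:,None],K,np.array([p["k1"],0,0,0.]))[:,0]
C=np.c_[s*z[:,None],z][z>0]; P=(C-t)@R
T=np.array([.461,-.020,0]); L=np.c_[(P-T)@bx-.139,(P-T)@by-.03,P[:,2]]
for lo,hi in((-.095,-.055),(-.03,.03),(.05,.09)):
    m=(L[:,1]>lo)&(L[:,1]<hi)
    print("y",lo,hi)
    for x in np.arange(-.062,-.010,.004):
        k=m&(abs(L[:,0]-x)<.002); q=L[k,2]
        print(round(x,3),len(q),np.percentile(q,[10,50,90]).round(3) if len(q) else "")
E
```

```text
y -0.095 -0.055
-0.062 2 [0.083 0.084 0.086]
-0.058 18 [0.084 0.16  0.238]
-0.054 98 [0.089 0.236 0.24 ]
-0.05 611 [0.11  0.168 0.217]
-0.046 53 [0.238 0.243 0.248]
-0.042 154 [0.246 0.254 0.269]
-0.038 83 [0.252 0.269 0.272]
-0.034 49 [0.27  0.271 0.272]
-0.03 24 [0.269 0.271 0.272]
-0.026 0 
-0.022 2 [0.244 0.244 0.245]
-0.018 31 [0.245 0.339 0.351]
-0.014 58 [0.245 0.338 0.347]
y -0.03 0.03
-0.062 58 [0.081 0.083 0.086]
-0.058 65 [0.082 0.085 0.235]
-0.054 170 [0.086 0.233 0.24 ]
-0.05 880 [0.1   0.162 0.215]
-0.046 71 [0.239 0.243 0.249]
-0.042 88 [0.243 0.248 0.257]
-0.038 69 [0.247 0.249 0.27 ]
-0.034 48 [0.247 0.248 0.271]
-0.03 27 [0.245 0.248 0.271]
-0.026 30 [0.244 0.245 0.247]
-0.022 33 [0.244 0.245 0.246]
-0.018 31 [0.244 0.246 0.246]
-0.014 39 [0.244 0.245 0.247]
y 0.05 0.09
-0.062 0 
-0.058 0 
-0.054 2 [0.083 0.084 0.085]
-0.05 0 
-0.046 0 
-0.042 0 
-0.038 0 
-0.034 0 
-0.03 0 
-0.026 0 
-0.022 0 
-0.018 0 
-0.014 0
```

The depth profile has no opening between pane and door: the pane top is followed directly by the door edge (z≈0.243–0.249 throughout). The door is shut. Now the keys.

```bash
python3 - <<'E'
from h import *
move_l([.461,-.020,.30],RT,max_speed=.2)
for n,xy in(("tare",(.461,-.020)),("print",(.4512,-.0842))):
    move_l([*xy,.055],max_speed=.15)
    c=move_l([*xy,.024],max_speed=.015,stop_force=1.2); z0=state()["position"][2]
    h=move_l([*xy,.022],max_speed=.01,stop_force=6); s=state()
    print(n,c,z0,h,s["position"],s["ft_force"],s["time"])
    wait(.4); s=state(); print(s["position"][2],s["ft_force"])
    move_l([*xy,.055],max_speed=.06)
move_l([.44,-.06,.25],max_speed=.25)
save("scene","scene5"); print(state()["time"])
im=cv2.imread("pics/scene5.png"); cv2.imwrite("pics/c6.png",cv2.resize(im[110:360,210:460],(600,600)))
E
```

```text
tare True 0.03336514455736366 True [ 0.46163659 -0.02009211  0.03053286] [-0.49617406  0.62084123  5.52896647] 23.1583
0.030495862641535615 [-1.62562544 -0.45249921  6.099608  ]
print True 0.03353463066749246 True [ 0.45167785 -0.08430997  0.03049646] [-1.2491058  -0.11419633  5.56783045] 26.5833
0.030521758699933066 [-1.14646616  0.86188998  5.60625917]
28.525
```

View pics/c6.png

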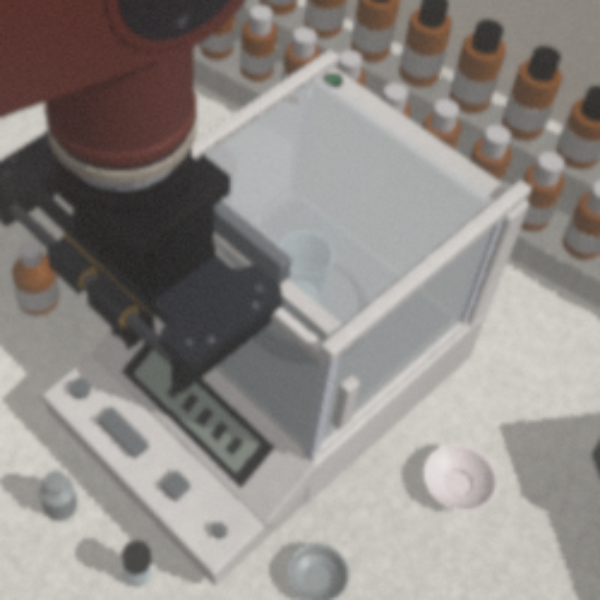

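Both keys reached their hard bottom. After contact the force rose by 6 N over about 3 mm, where the spring alone would give about 2 N. They have come back up, the door is still shut, and nothing else has moved.

```bash
python3 -c "
from workcell import *
print(job_done())"
```

```text
the job is handed in; nothing more can be done
None
```

I pushed the door shut, then pressed tare and print right down in that order and let both come back up. The job was handed in at about 28.5 s with the door still shut; the first door push passed over the handle without touching it.

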